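# Snap a grip face into a tensile-grip jaw and lift the jaw from its stand

### The job

Take the dark serrated grip face (not the lighter rubber-backed one) and press it, same way up as it lies, into the pocket of the bright metal grip jaw until it clicks past the spring clip and sits fully home on the pocket floor. Then take the jaw by its sides, lift it straight up out of its stand until its shank is at least 5 cm clear of the stand, and finish holding it there, still and level, right above the stand with the face still seated. Do not tip the jaw, and leave the rubber plate, the hex key and the screwdriver where they lie.

Things in the scene. Friction and masses are not known exactly. Their poses are not given: they have to be found in the camera images.
- serrated_center (a point): The grip face to be fitted: a dark grey, nearly black steel plate, 25 (x) x 28 (y) x 8 (z) mm, 22 g, lying flat on the worktop with its working face up. This point is its centre, 4 mm above its underside; axes are the plate's. Turned half a turn it fits as well; a quarter turn does not fit.
- rubber_center (a point): Bystander: a lighter grey plate with a thin black rubber layer underneath, 25 x 28 x 9 mm, lying flat nearby; this point is its centre. The two plates may lie in each other's place.
- jaw_center (a point): Grip jaw: loose bright metal block, 24 mm high, about 0.24 kg: the lower 18 mm measures 60 (x) x 46 (y) mm, the frame round the pocket 56 x 42 mm. This point is 12 mm above its underside, in the middle; axes are the jaw's, z up. A 14 mm square shank reaches 26 mm down from the underside into the stand. Grip it across its flat sides (y = +23 and -23 mm), which overhang the boss by 3 mm.
- jaw_pocket (a point): Centre of the flat pocket floor in the jaw's top, 6 mm above jaw_center; axes as the jaw's. The pocket is 27 (x) x 30 (y) mm, 6 mm deep, with a 1.5 mm chamfer at the mouth. A seated face stands 2 mm proud, its centre 4 mm above this point and up to 1 mm towards -x.
- clip_nose (a point): Nose of the spring clip in the middle of the pocket's +x wall: a smooth steel ramp, 12 mm wide (y), that starts at the mouth and stands 2.8 mm out from the wall at this point, 1 mm above the floor. A face laid in the pocket stops on it; a push straight down of some 3 to 10 N on top of the face snaps it past, and the clip then holds it against the -x wall.
- stand_top (a point): Centre of the top of the stand's boss, 40 mm above the worktop, where the jaw's underside rests. The stand is fixed to the worktop: a dark foot plate 100 (x) x 84 (y) x 10 mm with a grey boss 44 (x) x 40 (y) mm, 30 mm high, and a 16 mm square hole for the shank. z points up.
- hex_center (a point): Bystander: a black hex key, 29 x 73 x 4 mm, lying on the worktop; this point is its middle.
- screwdriver_center (a point): Bystander: a yellow-handled screwdriver, 188 mm long, 25 mm thick, lying on the worktop; this point is its middle.
Not all that is in view belongs to the job. Leave any brown look-alike of the part that bears jaw_center alone.

How it is judged:
By the outcome, as a careful person would: the job done as asked, in the order asked, and still so for the second after the job is handed in, while the arm keeps its last pose, push and grip.
It also fails if it takes over 64 s, if anything falls off the work surface, if the arm or the gripper's body presses on something with over 40 N, if the wrist force passes 120 N, or if a joint passes its speed limit or range.

### The arm

A 7-joint arm with a two-finger parallel gripper is mounted at the origin on the work surface; the furniture and walls round the work are solid. World frame = base frame: x ahead of the robot, y to its left, z up, the work surface at z = 0. Lengths are in m, angles in rad, forces in N, time in s.
With the tool pointing down it reaches from about 0.4 to 0.85 m from the base axis. Payload 10.4 kg.
Tool frame: the origin (TCP) lies midway between the tips of the shut fingers; the grasp point (between the pads) lies 19 mm behind it (env.grasp_offset is the z of the grasp point in the tool frame, in m); z points along the fingers, y is the line along which they close (so a half turn about z gives the same grasp; the last joint's range is limited). The gripper opens to 87 mm and grips with 3 to 60 N. Pads are 19 mm wide; open, the fingers measure 117 mm over their backs; the gripper's body (75 mm by 190 mm) begins 51 mm behind the grasp point.
Start: joints at [-1.308, 0.332, -0.065, 1.46, 0.022, 1.35, -0.088], TCP at [0.176, 0.6, 0.223] pointing down, gripper open.
Joint ranges: [-2.6, 2.6], [-0.5, 2.12], [-1.47, 1.34], [0.16, 2.42], [-1.27, 4.41], [0.06, 2.06], [-2.6, 2.6]. Speed limits (rad/s): [2.22, 2.22, 2.79, 2.79, 3.14, 3.14, 3.14].

### API

Orientations are given as a 3x3 rotation matrix whose columns are the frame's x, y, z axes.
In Python, from plant import env, imaging gives the robot as it stands.
- The arm moves only by the tool arm_command, never from a script. Its arguments are lists of equal length, an entry for each row: "xyz": the shift along the tool's x, y, z scaled (see below), a list of three; "twist": the turn, a rotation vector about the tool's x, y, z scaled (see below), a list of three; "grip": the gripper command: -1 is shut, 1 is fully open, values between are in proportion. In form: {"xyz": [[dx, dy, dz], ...], "twist": [[wx, wy, wz], ...], "grip": [grip, ...]}. A call has 1 to 12 rows; each row shifts and turns the commanded pose from where the row before left it, along the tool's axes as they then stand; what a row does not reach is not made up. The controller multiplies each number of a shift by 15 cm and each number of a turn by 90 degrees. A row lasts 1/10 s, in which the tool goes at most 50 mm and 8.59 degrees, less where a joint would pass 70% of its speed; a pose out of reach is approached as far as the arm can. A call with a number of a shift or a turn outside -1 to 1 is refused whole. A call with a gripper value outside its range is refused whole. The fingers move at their own pace and stop on an object; "grip_force" is the grip in N (left out, the last holds). Time passes only in rows, so rows that do not move let the fingers close. It gives the time, the measured TCP pose, the force, the opening and the grip force at its end, in the units of the state.
- env.sense(): the state, without advancing time (a new reading comes with each control period).
- imaging.grab_frame(name): name is "scene" or "top" or "wrist"; returns the picture (480x640x3 uint8, blue, green, red); there is no depth.
- imaging.get_calibration(name): a dict with "fov_y" (degrees; the focal length in pixels is half the picture's height over the tangent of half this angle, whatever the lens; pixels are square), "cx", "cy" (the principal point, pixels), "distortion" ([k1, k2, p1, p2, k3] as OpenCV has them; the pictures are not rectified), "pose" (4x4, takes a point from camera to world coordinates). Camera axes: x right, y up, looking along -z (the intrinsics and any distortion apply to the point x, -y, -z); pixel columns grow to the right and rows downward; lengths in m; the calibration is good to about 2 mm. A picture is of the moment at which its call begins: read the wrist's pose just before it. get_calibration takes no time and is no camera call; for the wrist camera it gives the pose at the moment of the call.
- env.hand_in(): hands the job in; it is judged then, once.
The state is a dict: "time": time; "joint_positions": joint angles; "dq": joint speeds; "joint_torque": joint torques, N m; "ee_pos": TCP position; "eef_rot": TCP orientation; "contact_force": force on the tool from outside, world axes, zero at the start; "ft_torque": the same for the moment, N m; "finger_gap": finger opening in m; "grasp_force": force on a finger pad.
Only numpy, scipy, OpenCV 4.12 (cv2) and the standard library are available. Lean on these libraries where they do the work, as an engineer would, in place of code of your own. Each camera call takes 0.05 s, during which the arm holds its last target. There are 200 camera calls.

## Working session

There is one attempt and no reset: what is moved stays moved. The work goes in short steps, Python scripts to look and compute and a tool call to move; the robot and the scene stay as the last step left them, time stands still between calls to the robot, and variables do not carry over. Pictures are saved under pics/ and viewed, at most 10 in all, crops included, and the job is handed in when it is done.

Besides the shell and the picture viewer there is one more tool, called after "Emit:" as a command line: name --argument value ..., lists and objects as JSON in quotes. arm_command: Moves the arm, as the interface text tells. Its arguments: {"type":"object","properties":{"xyz":{"type":"array"},"twist":{"type":"array"},"grip":{"type":"array"},"grip_force":{"type":"number"}},"required":["xyz","twist","grip"]}

```bash
mkdir -p pics
python3 - <<'E'
from plant import env, imaging
import cv2, numpy as np
np.set_printoptions(precision=4,suppress=True)
for n in ("top","scene"):
    c=imaging.get_calibration(n); print(n,c)
    cv2.imwrite(f"pics/{n}0.png",imaging.grab_frame(n))
s=env.sense(); print(s, env.grasp_offset)
E
```

```text
top {'fov_y': 42.69548458093006, 'cx': 324.70355494659026, 'cy': 249.56443143010543, 'distortion': array([-0.0028,  0.    ,  0.    ,  0.    ,  0.    ]), 'pose': array([[ 0.0282,  0.9971, -0.0708,  0.3829],
       [-0.9996,  0.028 , -0.0036, -0.1376],
       [-0.0017,  0.0709,  0.9975,  1.5966],
       [ 0.    ,  0.    ,  0.    ,  1.    ]])}
scene {'fov_y': 42.44528269624769, 'cx': 311.5851149649364, 'cy': 232.10609619571662, 'distortion': array([-0.0669,  0.    ,  0.    ,  0.    ,  0.    ]), 'pose': array([[ 0.993 , -0.0904,  0.0762,  0.5904],
       [ 0.1176,  0.8212, -0.5584, -0.9684],
       [-0.0121,  0.5634,  0.8261,  1.3084],
       [ 0.    ,  0.    ,  0.    ,  1.    ]])}
{'time': 0.1, 'joint_positions': array([-1.3076,  0.3328, -0.0647,  1.4608,  0.0216,  1.3499, -0.0885]), 'dq': array([ 0.0009, -0.0029,  0.0018,  0.0013,  0.0009, -0.0008, -0.0004]), 'joint_torque': array([  0.0024, -62.454 ,   0.0251, -39.0718,  -0.0615,   0.0366,
         0.    ]), 'ee_pos': array([0.1761, 0.5993, 0.2218]), 'eef_rot': array([[-0.9594,  0.2819, -0.0003],
       [ 0.2819,  0.9594, -0.0012],
       [-0.0001, -0.0013, -1.    ]]), 'contact_force': array([ 0.0896, -0.0061, -0.2452]), 'ft_torque': array([0.0264, 0.0299, 0.0268]), 'grasp_force': 0.0, 'finger_gap': 0.08713187085975548} -0.0187
```

View pics/top0.png

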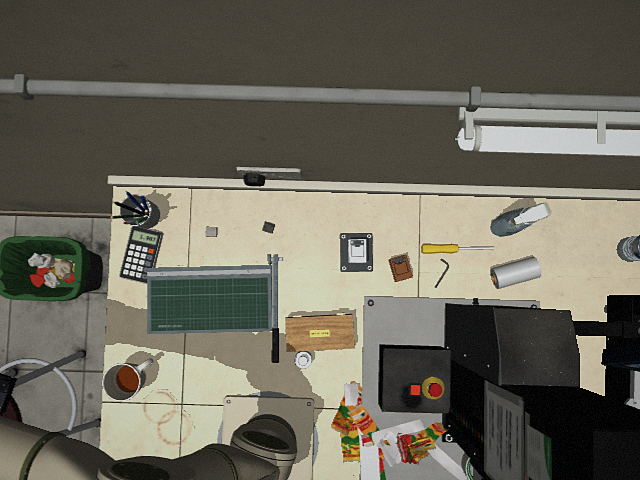

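View pics/scene0.png

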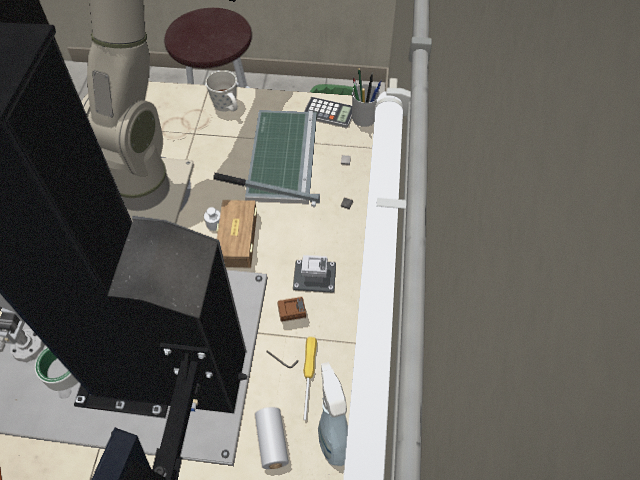

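Top view: the dark plate is at (269,227), the rubber plate at (211,231), the jaw on its stand at (357,250), and the brown look-alike at (400,267). I'll compute rough positions, then move the wrist camera over them.

```bash
cat > h.py <<'E'
from plant import env, imaging
import cv2, numpy as np
np.set_printoptions(precision=4,suppress=True)
def K(c):
    f=240/np.tan(np.radians(c["fov_y"]/2)); return np.array([[f,0,c["cx"]],[0,f,c["cy"]],[0,0,1]])
def rays(c,uv):
    p=cv2.undistortPoints(np.array(uv,float).reshape(-1,1,2),K(c),c["distortion"])[:,0]
    return np.c_[p[:,0],-p[:,1],-np.ones(len(p))]@c["pose"][:3,:3].T, c["pose"][:3,3]
def atz(c,uv,z):
    d,o=rays(c,uv); return o+d*((z-o[2])/d[:,2])[:,None]
def project(c,P):
    q=(np.array(P,float).reshape(-1,3)-c["pose"][:3,3])@c["pose"][:3,:3]*[1,-1,-1]
    return cv2.projectPoints(q,np.zeros(3),np.zeros(3),K(c),c["distortion"])[0][:,0]
def tri(c1,u1,c2,u2):
    A=[];b=[]
    for c,u in((c1,u1),(c2,u2)):
        d,o=rays(c,[u]);d=d[0]/np.linalg.norm(d);M=np.eye(3)-np.outer(d,d);A.append(M);b.append(M@o)
    x,r,_,_=np.linalg.lstsq(np.vstack(A),np.hstack(b),rcond=None);return x,np.sqrt(r)
def todelta(xyz,R=None):
    """row totals in tool units: shift/0.15, turn/(pi/2)"""
    s=env.sense();Rt=s["eef_rot"];print("shift units",Rt.T@(np.array(xyz)-s["ee_pos"])/.15)
    if R is not None:print("turn units",cv2.Rodrigues(Rt.T@R)[0].ravel()/(np.pi/2))
E
python3 - <<'E'
from h import *
t=imaging.get_calibration("top");s=imaging.get_calibration("scene")
print("dark",atz(t,[[269,227]],.008),atz(s,[[347,203]],.008))
print("rub",atz(t,[[211,231]],.009),atz(s,[[346,160]],.009))
print("jaw",atz(t,[[357,249]],.064),atz(s,[[315,266]],.064))
print("brown",atz(t,[[400,267]],.03))
for a,b in(((462,138),(393,95)),((475,97),(422,42))):print("lamp/pipe",tri(t,a,s,b))
print("box end",tri(t,(445,308),s,(133,220)))
w=imaging.get_calibration("wrist");e=env.sense()
T=np.eye(4);T[:3,:3]=e["eef_rot"];T[:3,3]=e["ee_pos"]
print(np.linalg.inv(T)@w["pose"],w["fov_y"],w["cx"],w["cy"],w["distortion"])
E
```

```text
dark [[0.5504 0.0147 0.008 ]] [[0.5522 0.0128 0.008 ]]
rub [[0.5356 0.1649 0.009 ]] [[0.5368 0.1601 0.009 ]]
jaw [[ 0.4954 -0.2127  0.064 ]] [[ 0.495  -0.2221  0.064 ]]
brown [[ 0.4549 -0.3252  0.03  ]]
lamp/pipe (array([ 0.6172, -0.3296,  0.7147]), array([0.0042]))
lamp/pipe (array([ 0.6468, -0.3265,  0.8052]), array([0.0016]))
box end (array([ 0.2921, -0.3901,  0.4849]), array([0.1115]))
[[ 0.0013  0.9523  0.3052  0.0837]
 [ 1.     -0.0012 -0.0007 -0.    ]
 [-0.0003  0.3052 -0.9523 -0.1616]
 [ 0.      0.      0.      1.    ]] 66.12171867496969 316.0008046364121 242.66226326513487 [0.0034 0.     0.     0.     0.    ]
```

Emit:
arm_command --xyz '[[-0.218,-0.19,-0.012],[-0.218,-0.19,-0.012],[-0.218,-0.19,-0.012],[-0.218,-0.19,-0.012],[-0.218,-0.19,-0.012],[-0.218,-0.19,-0.012],[-0.218,-0.19,-0.012],[-0.218,-0.19,-0.012],[-0.218,-0.19,-0.012],[-0.218,-0.19,-0.012],[-0.218,-0.19,-0.012],[-0.218,-0.19,-0.012]]' --twist '[[0,0,0],[0,0,0],[0,0,0],[0,0,0],[0,0,0],[0,0,0],[0,0,0],[0,0,0],[0,0,0],[0,0,0],[0,0,0],[0,0,0]]' --grip '[0.2,0.2,0.2,0.2,0.2,0.2,0.2,0.2,0.2,0.2,0.2,0.2]'

```text
time: 1.3
ee_pos: [0.4568, 0.1592, 0.2441]
eef_rot: [[-0.959, 0.282, -0.0], [0.282, 0.959, 0.0], [0.0, 0.0, -1.0]]
contact_force: [1.2, 0.3, 0.7]
finger_gap: 0.0519
grasp_force: 0.0
```

Emit:
arm_command --xyz '[[-0.218,-0.19,-0.012],[-0.218,-0.19,-0.012],[-0.218,-0.19,-0.012],[0,0,0],[0,0,0]]' --twist '[[0,0,0],[0,0,0],[0,0,0],[0,0,0],[0,0,0]]' --grip '[0.2,0.2,0.2,0.2,0.2]'

```text
time: 1.8
ee_pos: [0.5263, 0.0504, 0.2491]
eef_rot: [[-0.959, 0.284, -0.001], [0.284, 0.959, -0.0], [0.001, -0.001, -1.0]]
contact_force: [0.6, 1.4, 0.2]
finger_gap: 0.0525
grasp_force: 0.0
```

Run:
```python
from h import *
c=imaging.get_calibration("wrist");f=imaging.grab_frame("wrist");cv2.imwrite("pics/w1.png",f)
np.save("w1c.npy",c,allow_pickle=True)
s=env.sense();print(s["time"],s["ee_pos"],s["eef_rot"],s["joint_positions"],s["contact_force"])
print(project(c,[[.551,.014,.004],[.536,.163,.004],[.495,-.217,.064]]))
```

```text
1.85 [0.5259 0.0516 0.2491] [[-0.9594  0.2819 -0.0009]
 [ 0.2819  0.9594  0.0001]
 [ 0.0009 -0.0001 -1.    ]] [-0.6314  0.099   0.4838  1.6986 -0.0474  1.3564  1.1456] [ 0.1786  1.1017 -0.1398]
[[291.66   232.21  ]
 [416.6084 182.8558]
 [ 50.861  259.9722]]
```

View pics/w1.png

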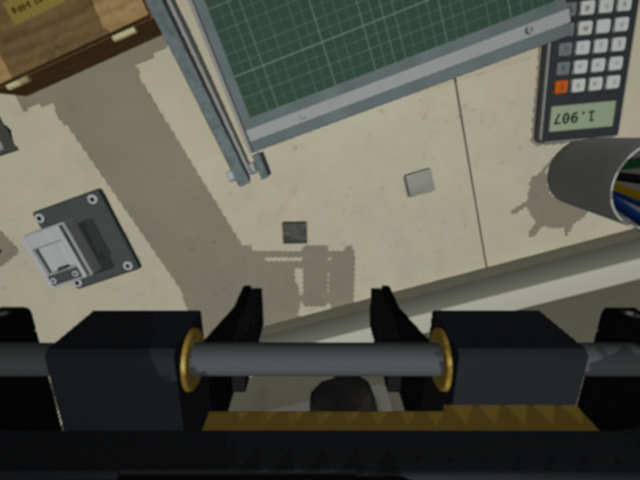

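The wrist view shows the dark plate at (295,232), the rubber plate at (419,182) and the jaw at about (60,255). I'll go closer to the dark plate.

Emit:
arm_command --xyz '[[-0.108,-0.048,0.248],[-0.108,-0.048,0.248],[-0.108,-0.048,0.248],[-0.107,-0.046,0.248],[0,0,0],[0,0,0]]' --twist '[[0,0,0],[0,0,0],[0,0,0],[0,0,0],[0,0,0],[0,0,0]]' --grip '[0.2,0.2,0.2,0.2,0.2,0.2]'

```text
time: 2.45
ee_pos: [0.5767, 0.0076, 0.0977]
eef_rot: [[-0.96, 0.279, -0.009], [0.279, 0.96, -0.0], [0.008, -0.002, -1.0]]
contact_force: [-7.7, 0.5, -4.9]
finger_gap: 0.0524
grasp_force: 3.9
```

Run:
```python
from h import *
c=imaging.get_calibration("wrist");f=imaging.grab_frame("wrist");cv2.imwrite("pics/w2.png",f)
np.save("w2c.npy",c,allow_pickle=True)
u=project(c,[[.551,.014,.008]])[0];print(u,c["pose"][:3,3],env.sense()["ee_pos"])
x,y=(u-[40,30]).astype(int)
a=cv2.resize(f[y:y+60,x:x+80],None,fx=8,fy=8,interpolation=cv2.INTER_CUBIC)
g=cv2.imread("pics/w1.png")[180:300,10:150]
cv2.imwrite("pics/c2.png",a[:480,:640]);print(x,y)
cv2.imwrite("pics/j1.png",cv2.resize(g,None,fx=5,fy=5,interpolation=cv2.INTER_CUBIC))
```

```text
[314.7397 211.6898] [0.4978 0.0309 0.2599] [0.5767 0.0076 0.098 ]
274 181
```

View pics/c2.png

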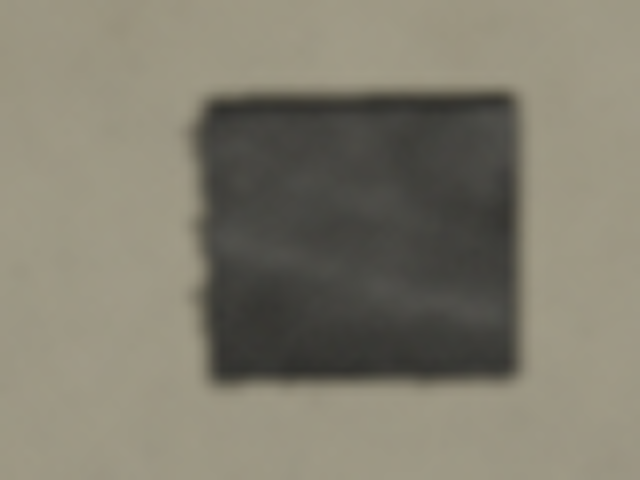

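View pics/j1.png

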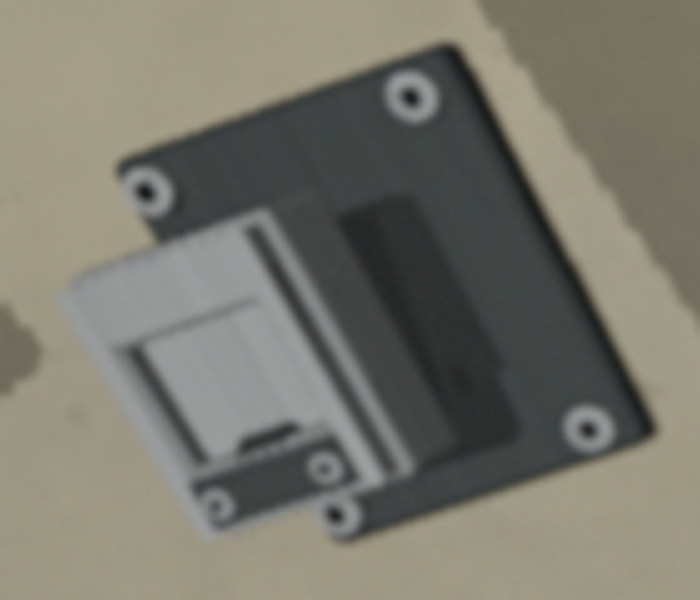

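The crop shows plate corners at (207,100), (515,95), (517,376) and (215,380), with the 28 mm side along tool y. The jaw's clip side points roughly to world +x. The contact force reads −8 N in x, so the gripper body is touching the back ledge; I'll measure and back off.

Run:
```python
from h import *
c=np.load("w2c.npy",allow_pickle=True).item()
p=np.array([[207,100],[515,95],[517,376],[215,380]])/8+[274,181]-.4
P=atz(c,p,.008);print(P,P.mean(0))
print("len",np.linalg.norm(np.diff(np.r_[P,P[:1]],axis=0),axis=1))
e=P[1]-P[0]+P[2]-P[3];v=P[0]-P[3]+P[1]-P[2];print("yaw y",np.degrees(np.arctan2(-e[0],e[1])),"x",np.degrees(np.arctan2(v[1],v[0])))
c=np.load("w1c.npy",allow_pickle=True).item()
o=np.array([10,180])-.4
F=atz(c,np.array([[120,160],[455,45],[655,430],[340,540]])/5+o,.010);print("foot",F,F.mean(0),np.linalg.norm(np.diff(np.r_[F,F[:1]],axis=0),axis=1))
d=F[1]-F[0]+F[2]-F[3];print("foot long/short dir",np.degrees(np.arctan2(d[1],d[0])))
d=F[3]-F[0]+F[2]-F[1];print(np.degrees(np.arctan2(d[1],d[0])))
J=atz(c,np.array([[82,277],[265,210],[383,483],[215,535]])/5+o,.064);print("jawtop",J,J.mean(0),np.linalg.norm(np.diff(np.r_[J,J[:1]],axis=0),axis=1))
d=J[3]-J[0]+J[2]-J[1];print(np.degrees(np.arctan2(d[1],d[0])))
s=env.sense();print(s["contact_force"],s["ft_torque"],s["ee_pos"])
```

```text
[[0.5356 0.0076 0.008 ]
 [0.5425 0.0331 0.008 ]
 [0.5666 0.0267 0.008 ]
 [0.5596 0.001  0.008 ]] [0.5511 0.0171 0.008 ]
len [0.0264 0.0249 0.0267 0.0249]
yaw y -15.232029221803057 x 165.0246904117019
foot [[ 0.4459 -0.2525  0.01  ]
 [ 0.4435 -0.1697  0.01  ]
 [ 0.5383 -0.1659  0.01  ]
 [ 0.5429 -0.2492  0.01  ]] [ 0.4927 -0.2093  0.01  ] [0.0828 0.0949 0.0834 0.0971]
foot long/short dir 92.37662706162124
2.1123504560507858
jawtop [[ 0.4648 -0.2274  0.064 ]
 [ 0.4627 -0.1866  0.064 ]
 [ 0.5209 -0.1913  0.064 ]
 [ 0.5216 -0.2296  0.064 ]] [ 0.4925 -0.2087  0.064 ] [0.0409 0.0584 0.0383 0.0569]
-3.425626442294704
[-8.009   0.907  -6.1253] [-0.1833  1.4268  0.4116] [0.5767 0.0076 0.098 ]
```

Emit:
arm_command --xyz '[[0.09,0.006,0],[0.09,0.006,0],[0,0,0.1],[0,0,0.1],[0,0,0]]' --twist '[[0,0,-0.011],[0,0,0],[0,0,0],[0,0,0],[0,0,0]]' --grip '[0.2,0.2,0.2,0.2,0.2]'

```text
time: 3.0
ee_pos: [0.5533, 0.0152, 0.068]
eef_rot: [[-0.964, 0.264, -0.004], [0.264, 0.964, -0.001], [0.004, -0.002, -1.0]]
contact_force: [-1.0, -0.0, -0.0]
finger_gap: 0.0522
grasp_force: 0.0
```

Run:
```python
from h import *
a=np.radians(-15.2);R=np.array([[-np.cos(a),-np.sin(a),0],[-np.sin(a),np.cos(a),0],[0,0,-1]])
print(np.linalg.det(R));s=env.sense();print(s["contact_force"],s["eef_rot"],s["ee_pos"],s["grasp_force"])
todelta([.551,.0168,.0042],R)
```

```text
0.9999999999999999
[-0.9974 -0.0305 -0.0439] [[-0.9644  0.2644 -0.004 ]
 [ 0.2644  0.9644 -0.0007]
 [ 0.0037 -0.0017 -1.    ]] [0.5533 0.0152 0.068 ] 0.0
shift units [0.0159 0.0069 0.4251]
turn units [-0.0011 -0.0023 -0.0015]
```

Emit:
arm_command --xyz '[[0.016,0.007,0.12],[0,0,0.12],[0,0,0.1],[0,0,0.06],[0,0,0.025],[0,0,0],[0,0,0]]' --twist '[[-0.001,-0.002,0],[0,0,0],[0,0,0],[0,0,0],[0,0,0],[0,0,0],[0,0,0]]' --grip '[0.2,0.2,0.2,0.2,0.2,0.2,0.2]'

```text
time: 3.7
ee_pos: [0.5534, 0.0165, 0.0075]
eef_rot: [[-0.964, 0.265, 0.004], [0.265, 0.964, 0.001], [-0.004, 0.002, -1.0]]
contact_force: [0.1, -1.0, -0.2]
finger_gap: 0.0521
grasp_force: 0.0
```

Run:
```python
from h import *
s=env.sense();print(s["contact_force"],s["eef_rot"],s["ee_pos"],s["grasp_force"])
todelta([.551,.0168,.0042])
```

```text
[ 0.1005 -1.0111 -0.2494] [[-0.9641  0.2654  0.0043]
 [ 0.2654  0.9641  0.0009]
 [-0.0039  0.002  -1.    ]] [0.5534 0.0165 0.0075] 0.0
shift units [ 0.0162 -0.0022  0.0222]
```

Emit:
arm_command --xyz '[[0.016,-0.002,0.01],[0,0,0.012],[0,0,0],[0,0,0],[0,0,0],[0,0,0],[0,0,0],[0,0,0]]' --twist '[[0.001,0.002,0],[0,0,0],[0,0,0],[0,0,0],[0,0,0],[0,0,0],[0,0,0],[0,0,0]]' --grip '[0.2,0.2,0.2,-1,-1,-1,-1,-1]' --grip_force 12

```text
time: 4.5
ee_pos: [0.5506, 0.0168, 0.0037]
eef_rot: [[-0.964, 0.265, 0.0], [0.265, 0.964, 0.0], [-0.0, 0.0, -1.0]]
contact_force: [0.4, 0.1, 0.7]
finger_gap: 0.0279
grasp_force: 12.0
```

Emit:
arm_command --xyz '[[0,0,-0.1],[0,0,-0.3],[0,0,-0.3],[0,0,-0.3],[-0.044,-0.3,-0.2],[-0.044,-0.3,0],[-0.044,-0.3,0],[-0.044,-0.3,0],[-0.044,-0.3,0],[0,0,0],[0,0,0],[0,0,0]]' --twist '[[0,0,0],[0,0,0],[0,0,0],[0,0,0],[0,0,0],[0,0,0],[0,0,0],[0,0,0],[0,0,0],[0,0,-0.085],[0,0,-0.085],[0,0,0]]' --grip '[-1,-1,-1,-1,-1,-1,-1,-1,-1,-1,-1,-1]'

```text
time: 5.7
ee_pos: [0.5229, -0.2057, 0.1822]
eef_rot: [[-1.0, 0.0, 0.001], [0.0, 1.0, 0.0], [-0.001, 0.0, -1.0]]
contact_force: [0.4, 0.3, -0.5]
finger_gap: 0.0274
grasp_force: 12.0
```

Run:
```python
from h import *
c=imaging.get_calibration("wrist");f=imaging.grab_frame("wrist");cv2.imwrite("pics/w3.png",f)
np.save("w3c.npy",c,allow_pickle=True)
s=env.sense();print(s["time"],s["ee_pos"],s["eef_rot"],s["contact_force"],s["finger_gap"],s["grasp_force"])
u=project(c,[[.493,-.209,.064]])[0];print(u)
x,y=np.maximum((u-[70,60]).astype(int),0)
cv2.imwrite("pics/c3.png",cv2.resize(f[y:y+120,x:x+140],None,fx=5,fy=5,interpolation=cv2.INTER_CUBIC));print(x,y)
```

```text
5.75 [ 0.523  -0.2053  0.182 ] [[-1.      0.0046  0.0007]
 [ 0.0046  1.      0.0003]
 [-0.0007  0.0003 -1.    ]] [ 0.2479  0.5021 -0.7129] 0.027632657872921074 11.998856216669083
[311.7342 197.9153]
241 137
```

View pics/c3.png

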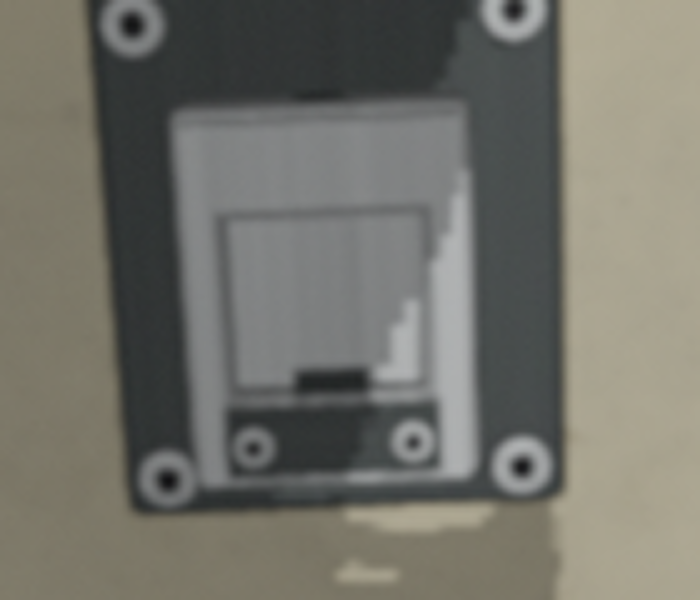

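The crop shows the pocket mouth at (218,213), (430,208), (435,388) and (232,393), and the clip at (332,382) on the world +x side.

Run:
```python
from h import *
c=np.load("w3c.npy",allow_pickle=True).item();o=np.array([241,137])-.4
def rep(n,q,z):
    P=atz(c,np.array(q)/5+o,z);d=P[3]-P[0]+P[2]-P[1];e=P[1]-P[0]+P[2]-P[3]
    print(n,P.mean(0),np.linalg.norm(np.diff(np.r_[P,P[:1]],axis=0),axis=1),np.degrees([np.arctan2(d[1],d[0]),np.arctan2(-e[0],e[1])]));print(P[:,:2])
rep("mouth",[[218,213],[430,208],[435,388],[232,393]],.064)
rep("block",[[172,108],[466,100],[478,475],[202,488]],.058)
rep("foot",[[85,-30],[560,-40],[563,495],[133,512]],.010)
for y in(0.0,):
  for z in(.064,.059):print("clip",atz(c,np.array([[332,370],[332,394]])/5+o,z))
# predicted overlay of mouth for candidate pose
def box(cx,cy,a,x,y,z):
    a=np.radians(a);R=np.array([[np.cos(a),-np.sin(a)],[np.sin(a),np.cos(a)]])
    q=np.array([[-x,-y],[-x,y],[x,y],[x,-y]])/2@R.T+[cx,cy];return (project(c,np.c_[q,[z]*4])-o)*5
f=cv2.imread("pics/w3.png")[137:257,241:381];g=cv2.resize(f,None,fx=5,fy=5,interpolation=cv2.INTER_CUBIC)
C=[.4935,-.2095,1.0]
for x,y,z,col in((30,33,64,(0,0,255)),(27,30,58,(0,255,0)),(56,42,64,(255,255,0)),(60,46,58,(255,0,255)),(100,84,10,(0,255,255))):
    cv2.polylines(g,[box(*C,x/1e3,y/1e3,z/1e3).round().astype(int)],True,col,1)
cv2.imwrite("pics/o3.png",g)
```

```text
mouth [ 0.4923 -0.2131  0.064 ] [0.032  0.0278 0.0316 0.0279] [2.5881 1.4491]
[[ 0.4787 -0.2297]
 [ 0.478  -0.1977]
 [ 0.5058 -0.1967]
 [ 0.5066 -0.2283]]
block [ 0.4929 -0.2131  0.058 ] [0.0446 0.0591 0.0446 0.0601] [2.7508 2.2203]
[[ 0.4638 -0.2368]
 [ 0.4625 -0.1923]
 [ 0.5216 -0.1894]
 [ 0.5238 -0.234 ]]
foot [ 0.4924 -0.2132  0.01  ] [0.0822 0.0966 0.0814 0.0983] [2.3564 1.8118]
[[ 0.4445 -0.2563]
 [ 0.4428 -0.1741]
 [ 0.5394 -0.1705]
 [ 0.5428 -0.2519]]
clip [[ 0.5029 -0.2127  0.064 ]
 [ 0.5068 -0.2127  0.064 ]]
clip [[ 0.5041 -0.2128  0.059 ]
 [ 0.508  -0.2128  0.059 ]]
```

View pics/o3.png

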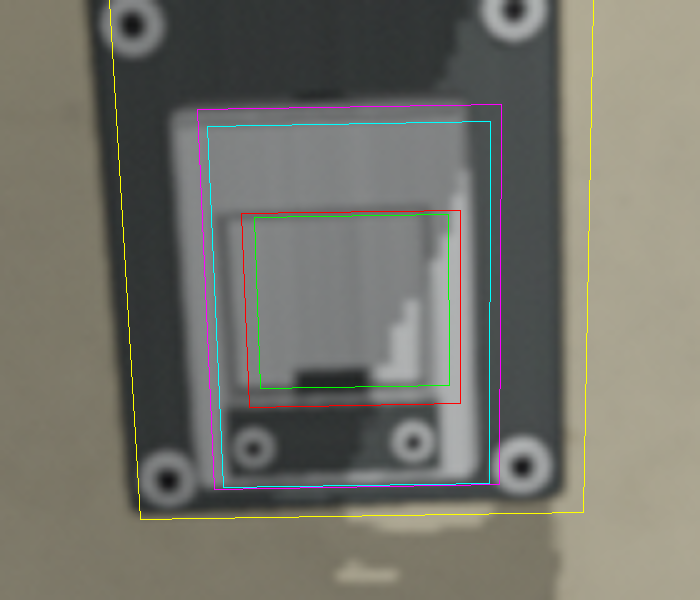

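The overlay shows my guessed pose was about 3.6 mm off in y. The mouth, block and foot fits all agree on (0.4925, −0.2131) with yaw about +2.2°.

```bash
cat >> h.py <<'E'
def Ry(deg):
    a=np.radians(deg);return np.array([[-np.cos(a),-np.sin(a),0],[-np.sin(a),np.cos(a),0],[0,0,-1]])
E
python3 -c "
from h import *
todelta([.4914,-.2131,.0757],Ry(2.2))"
```

```text
shift units [ 0.2112 -0.0533  0.7086]
turn units [ 0.0002  0.0004 -0.0274]
```

Emit:
arm_command --xyz '[[0.211,-0.053,0.1],[0,0,0.25],[0,0,0.2],[0,0,0.1],[0,0,0.058],[0,0,0],[0,0,0]]' --twist '[[0,0,0],[0,0,-0.027],[0,0,0],[0,0,0],[0,0,0],[0,0,0],[0,0,0]]' --grip '[-1,-1,-1,-1,-1,-1,-1]'

```text
time: 6.45
ee_pos: [0.4922, -0.2133, 0.0761]
eef_rot: [[-0.999, -0.04, 0.001], [-0.04, 0.999, -0.0], [-0.001, -0.0, -1.0]]
contact_force: [-0.1, 0.9, 0.3]
finger_gap: 0.0274
grasp_force: 12.0
```

Run:
```python
from h import *
c=imaging.get_calibration("wrist");f=imaging.grab_frame("wrist");cv2.imwrite("pics/w4.png",f)
np.save("w4c.npy",c,allow_pickle=True)
s=env.sense();print(s["time"],s["ee_pos"],s["contact_force"])
todelta([.4914,-.2131,.0757],Ry(2.2))
u=project(c,[[.4914,-.2131,.064]])[0];print(u)
x,y=(u-[70,70]).astype(int)
cv2.imwrite("pics/c4.png",cv2.resize(f[y:y+110,x:x+140],None,fx=5.5,fy=5.5,interpolation=cv2.INTER_CUBIC));print(x,y)
```

```text
6.5 [ 0.4923 -0.2134  0.0762] [ 0.3318 -0.051   0.2415]
shift units [0.0061 0.002  0.0034]
turn units [-0.0003  0.0011  0.0013]
[316.6902 292.6943]
246 222
```

View pics/c4.png

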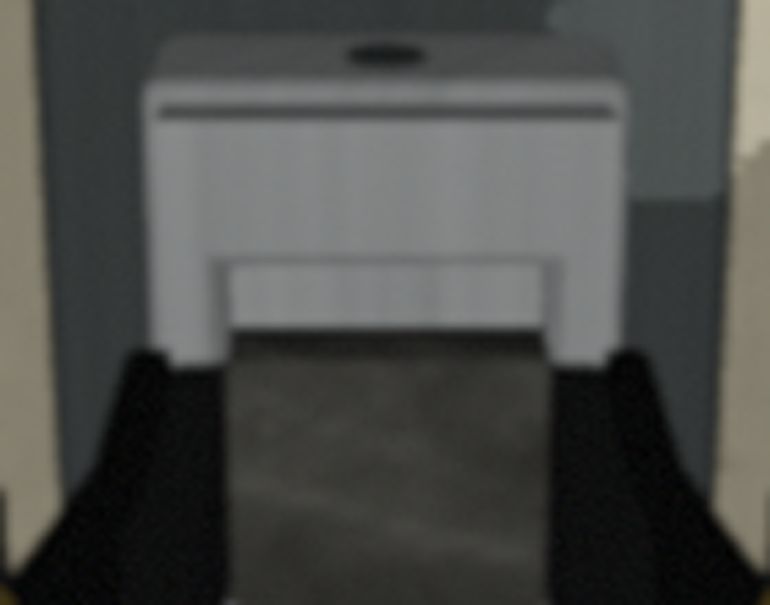

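The held plate's upper edge runs (228,355)–(548,355), its lower edge is near row 333, and the mouth edge is at row 260 from (212) to (560). It is centred in y and square; now x.

Run:
```python
from h import *
c=np.load("w4c.npy",allow_pickle=True).item();o=np.array([246,222])-.4
g=lambda u,v,z:atz(c,np.array([[u,v]])/5.5+o,z)[0]
e=env.sense()["ee_pos"];print(e)
print("plate top edge",g(388,355,e[2]+.0043),"bottom edge",g(388,332,e[2]-.0037))
print("mouth edge C-.015",g(386,259,.064),"block edge C-.030",g(386,82,.058),"frame C-.028",g(386,112,.064))
print("y: mouth",g(212,262,.064),g(560,262,.064),"plate",g(228,355,e[2]+.0043),g(548,355,e[2]+.0043))
```

```text
[ 0.4923 -0.2134  0.0762]
plate top edge [ 0.4802 -0.2138  0.0805] bottom edge [ 0.4816 -0.2138  0.0725]
mouth edge C-.015 [ 0.4781 -0.2141  0.064 ] block edge C-.030 [ 0.4629 -0.2148  0.058 ] frame C-.028 [ 0.4639 -0.2147  0.064 ]
y: mouth [ 0.4791 -0.2301  0.064 ] [ 0.4777 -0.1981  0.064 ] plate [ 0.4807 -0.2274  0.0805] [ 0.4796 -0.2003  0.0805]
```

Emit:
arm_command --xyz '[[0.0067,0,0],[0,0,0.025],[0,0,0.02],[0,0,0.013],[0,0,0.01],[0,0,0.005],[0,0,0],[0,0,0]]' --twist '[[0,0.001,0.001],[0,0,0],[0,0,0],[0,0,0],[0,0,0],[0,0,0],[0,0,0],[0,0,0]]' --grip '[-1,-1,-1,-1,-1,-1,-1,-1]'

```text
time: 7.3
ee_pos: [0.4908, -0.2131, 0.0645]
eef_rot: [[-0.999, -0.039, -0.001], [-0.039, 0.999, 0.0], [0.001, 0.0, -1.0]]
contact_force: [-0.7, 1.3, 5.4]
finger_gap: 0.0278
grasp_force: 15.2
```

Emit:
arm_command --xyz '[[0,0,-0.003],[0,0,0],[0,0,0],[0,0,-0.05],[0,0,-0.15],[0,0,-0.2],[0,0,0]]' --twist '[[0,0,0],[0,0,0],[0,0,0],[0,0,0],[0,0,0],[0,0,0],[0,0,0]]' --grip '[-0.1,-0.1,-0.1,-0.1,-0.1,-0.1,-0.1]'

```text
time: 8.0
ee_pos: [0.4923, -0.2142, 0.1282]
eef_rot: [[-0.999, -0.039, 0.004], [-0.039, 0.999, -0.001], [-0.004, -0.001, -1.0]]
contact_force: [-0.7, 0.4, -0.1]
finger_gap: 0.0392
grasp_force: 0.0
```

Run:
```python
from h import *
c=imaging.get_calibration("wrist");f=imaging.grab_frame("wrist")
np.save("w5c.npy",c,allow_pickle=True)
s=env.sense();print(s["time"],s["ee_pos"],s["contact_force"],s["finger_gap"])
u=project(c,[[.4925,-.2131,.064]])[0];print(u)
x,y=(u-[70,60]).astype(int)
cv2.imwrite("pics/c5.png",cv2.resize(f[y:y+110,x:x+140],None,fx=5,fy=5,interpolation=cv2.INTER_CUBIC));print(x,y)
```

```text
8.05 [ 0.4915 -0.2136  0.1264] [ 0.4239 -0.1146 -1.4623] 0.03923103727485132
[317.8874 259.1759]
247 199
```

View pics/c5.png

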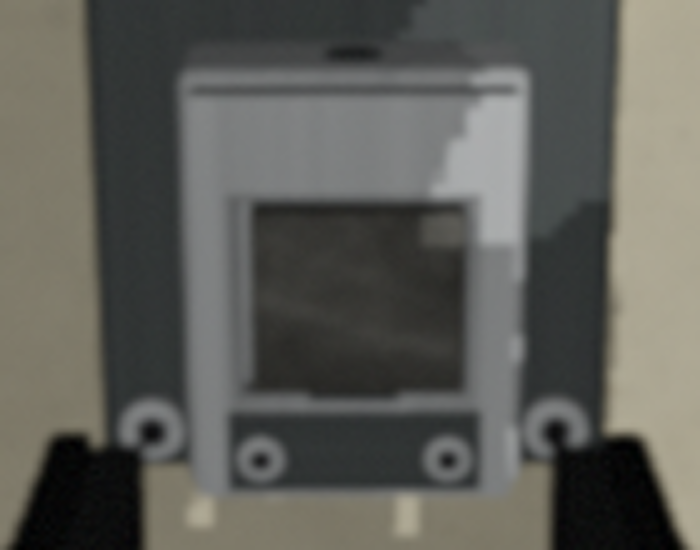

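The face lies centred in the pocket, resting on the clip, at about (253–467, 205–395). Next I shut the fingers and press.

Emit:
arm_command --xyz '[[0,0,0],[0,0,0],[-0.007,0.002,0.15],[0,0,0.12],[0,0,0.06],[0,0,0.03],[0,0,0],[0,0,0]]' --twist '[[0,0,0],[0,0,0],[0,0,0],[0,0,0],[0,0,0],[0,0,0],[0,0,0],[0,0,0]]' --grip '[-1,-1,-1,-1,-1,-1,-1,-1]'

```text
time: 8.85
ee_pos: [0.4918, -0.213, 0.071]
eef_rot: [[-0.999, -0.039, -0.001], [-0.039, 0.999, -0.0], [0.001, -0.0, -1.0]]
contact_force: [0.5, 0.8, 0.5]
finger_gap: 0.0001
grasp_force: 0.0
```

Emit:
arm_command --xyz '[[0,0,0.007],[0,0,0.007],[0,0,0.007],[0,0,0.005],[0,0,0]]' --twist '[[0,0,0],[0,0,0],[0,0,0],[0,0,0],[0,0,0]]' --grip '[-1,-1,-1,-1,-1]'

```text
time: 9.35
ee_pos: [0.4917, -0.2128, 0.0667]
eef_rot: [[-0.999, -0.039, -0.001], [-0.039, 0.999, -0.0], [0.001, -0.0, -1.0]]
contact_force: [1.3, -0.2, 1.5]
finger_gap: 0.0004
grasp_force: 0.6
```

Emit:
arm_command --xyz '[[0,0,0.004],[0,0,0.004],[0,0,0.004],[0,0,0]]' --twist '[[0,0,0],[0,0,0],[0,0,0],[0,0,0]]' --grip '[-1,-1,-1,-1]'

```text
time: 9.75
ee_pos: [0.4918, -0.2129, 0.0664]
eef_rot: [[-0.999, -0.039, -0.001], [-0.039, 0.999, 0.001], [0.001, 0.001, -1.0]]
contact_force: [-6.6, 4.2, 21.8]
finger_gap: 0.0005
grasp_force: 11.0
```

Emit:
arm_command --xyz '[[0,0,-0.02],[0,0,-0.15],[0,0,-0.23],[0,0,0],[0,0,0],[0,0,0]]' --twist '[[0,0,0],[0,0,0],[0,0,0],[0,0,0],[0,0,0],[0,0,0]]' --grip '[-1,-1,-1,0.9,0.9,0.9]'

```text
time: 10.35
ee_pos: [0.491, -0.2124, 0.1239]
eef_rot: [[-0.999, -0.039, -0.003], [-0.039, 0.999, 0.0], [0.003, 0.001, -1.0]]
contact_force: [0.2, 0.4, -0.5]
finger_gap: 0.0169
grasp_force: 0.0
```

Run:
```python
from h import *
c=imaging.get_calibration("wrist");f=imaging.grab_frame("wrist")
np.save("w6c.npy",c,allow_pickle=True)
s=env.sense();print(s["time"],s["ee_pos"],s["contact_force"],s["finger_gap"])
u=project(c,[[.4925,-.2131,.064]])[0];print(u)
x,y=(u-[50,45]).astype(int)
cv2.imwrite("pics/c6.png",cv2.resize(f[y:y+84,x:x+100],None,fx=7,fy=7,interpolation=cv2.INTER_CUBIC));print(x,y)
todelta([.4925,-.2133,.034],Ry(2.2))
```

```text
10.4 [ 0.4909 -0.2125  0.1237] [ 0.0493 -0.4582  0.1406] 0.020635799909036835
[314.9681 263.9257]
264 218
shift units [-0.0125 -0.0064  0.5982]
turn units [ 0.0003 -0.0021  0.0007]
```

View pics/c6.png

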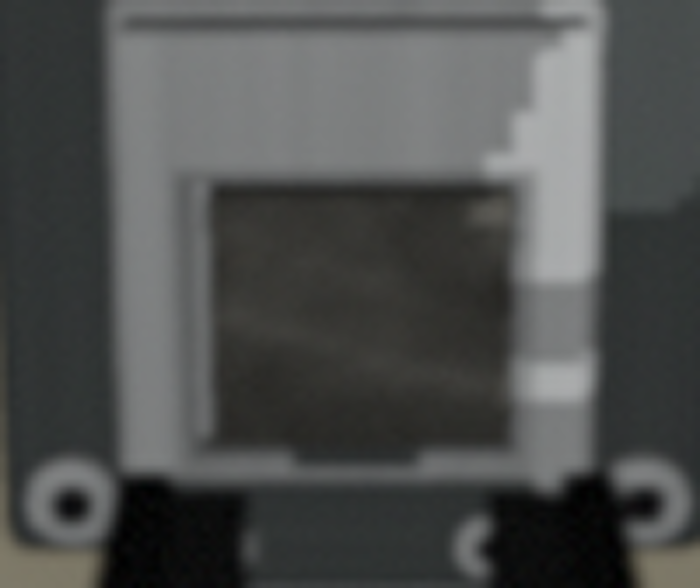

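The face sits flat in the pocket, hard against the −x wall, with the clip visible at (355,455). Now open fully, descend and grip the jaw.

Emit:
arm_command --xyz '[[-0.0125,-0.006,0],[0,0,0],[0,0,0],[0,0,0],[0,0,0],[0,0,0.15],[0,0,0.15],[0,0,0.15],[0,0,0.1],[0,0,0.048],[0,0,0],[0,0,0]]' --twist '[[0,-0.002,0],[0,0,0],[0,0,0],[0,0,0],[0,0,0],[0,0,0],[0,0,0],[0,0,0],[0,0,0],[0,0,0],[0,0,0],[0,0,0]]' --grip '[0.9,0.9,0.9,0.9,0.9,0.9,0.9,0.9,0.9,0.9,0.9,0.9]'

```text
time: 11.6
ee_pos: [0.4941, -0.2138, 0.0358]
eef_rot: [[-0.999, -0.039, 0.002], [-0.039, 0.999, -0.0], [-0.002, -0.0, -1.0]]
contact_force: [-0.8, 1.1, 1.0]
finger_gap: 0.0825
grasp_force: 0.0
```

```bash
python3 -c "
from h import *
s=env.sense();print(s['contact_force'],s['finger_gap'])
todelta([.4925,-.2133,.034],Ry(2.2))"
```

```text
[-0.7504  1.1159  1.0217] 0.08251238942510208
shift units [0.0105 0.0039 0.012 ]
turn units [-0.0001  0.0016  0.0005]
```

Emit:
arm_command --xyz '[[0.0105,0.003,0.012],[0,0,0],[0,0,0],[0,0,0],[0,0,0],[0,0,0],[0,0,0],[0,0,0]]' --twist '[[0,0.0016,0.0005],[0,0,0],[0,0,0],[0,0,0],[0,0,0],[0,0,0],[0,0,0],[0,0,0]]' --grip '[0.9,0.9,-0.2,-0.2,-0.2,-0.2,-0.2,-0.2]' --grip_force 35

```text
time: 12.4
ee_pos: [0.492, -0.2132, 0.0333]
eef_rot: [[-0.999, -0.039, -0.001], [-0.039, 0.999, 0.0], [0.001, 0.0, -1.0]]
contact_force: [-0.0, -0.2, -0.5]
finger_gap: 0.0455
grasp_force: 35.0
```

Emit:
arm_command --xyz '[[0,0,-0.02],[0,0,-0.03],[0,0,-0.04],[0,0,-0.05],[0,0,-0.05],[0,0,-0.05],[0,0,0],[0,0,0]]' --twist '[[0,0,0],[0,0,0],[0,0,0],[0,0,0],[0,0,0],[0,0,0],[0,0,0],[0,0,0]]' --grip '[-0.2,-0.2,-0.2,-0.2,-0.2,-0.2,-0.2,-0.2]'

```text
time: 13.2
ee_pos: [0.4922, -0.2131, 0.0694]
eef_rot: [[-0.999, -0.039, -0.0], [-0.039, 0.999, 0.0], [0.0, 0.0, -1.0]]
contact_force: [0.4, -0.3, -2.9]
finger_gap: 0.0458
grasp_force: 35.0
```

Holding about 2.7 N (jaw and face), level. Continue up to about z 0.122 m.

Emit:
arm_command --xyz '[[0,0,-0.05],[0,0,-0.07],[0,0,-0.08],[0,0,-0.08],[0,0,-0.05],[0,0,-0.03],[0,0,0],[0,0,0],[0,0,0],[0,0,0]]' --twist '[[0,0,0],[0,0,0],[0,0,0],[0,0,0],[0,0,0],[0,0,0],[0,0,0],[0,0,0],[0,0,0],[0,0,0]]' --grip '[-0.2,-0.2,-0.2,-0.2,-0.2,-0.2,-0.2,-0.2,-0.2,-0.2]'

```text
time: 14.2
ee_pos: [0.4918, -0.2131, 0.1229]
eef_rot: [[-0.999, -0.039, -0.002], [-0.039, 0.999, 0.0], [0.002, 0.0, -1.0]]
contact_force: [0.1, -0.6, -4.5]
finger_gap: 0.0454
grasp_force: 35.0
```

Run:
```python
from h import *
c=imaging.get_calibration("wrist");f=imaging.grab_frame("wrist")
s=env.sense();print(s["time"],s["ee_pos"],s["eef_rot"],s["contact_force"],s["dq"],s["finger_gap"])
z=s["ee_pos"][2]-.0333  # lift
g=cv2.cvtColor(f,cv2.COLOR_BGR2GRAY)
for x in np.arange(.462,.512,.002):
    u=project(c,[[x,-.2133,.066+z]])[0];print(round(x,3),u.round(),g[int(u[1]),int(u[0])] if 0<=u[1]<480 else None)
```

```text
14.25 [ 0.4919 -0.2132  0.1229] [[-0.9993 -0.0385 -0.0016]
 [-0.0385  0.9993  0.0001]
 [ 0.0016  0.0001 -1.    ]] [ 0.1782 -0.1512 -3.3807] [-0.0007 -0.0011  0.0027 -0.0044  0.0006  0.0007 -0.0005] 0.04551862147070038
0.462 [319. 274.] 73
0.464 [319. 279.] 116
0.466 [319. 284.] 123
0.468 [318. 289.] 123
0.47 [318. 293.] 123
0.472 [318. 298.] 122
0.474 [318. 303.] 122
0.476 [317. 307.] 121
0.478 [317. 312.] 30
0.48 [317. 317.] 55
0.482 [317. 321.] 56
0.484 [317. 326.] 56
0.486 [316. 330.] 57
0.488 [316. 335.] 57
0.49 [316. 339.] 54
0.492 [316. 343.] 33
0.494 [316. 348.] 42
0.496 [315. 352.] 48
0.498 [315. 356.] 56
0.5 [315. 360.] 58
0.502 [315. 364.] 61
0.504 [315. 369.] 61
0.506 [314. 373.] 58
0.508 [314. 377.] 50
0.51 [314. 381.] 50
```

```bash
python3 -c "
from plant import env
print(env.hand_in())"
```

```text
the job is handed in; nothing more can be done
None
```

The serrated face is pressed fully into the jaw's pocket, and the jaw is held still and level above its stand with the shank about 6 cm clear; early on, the gripper body briefly touched the back ledge at about 8–10 N (limit 40 N). I handed the job in at about 14 s and got no verdict back.

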